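Shut the kit drawer and index its lock slide across it

ROBOT

A 7-joint arm with a two-finger parallel gripper is mounted at the origin on a cart in front of the work surface, level with it; the furniture and walls round the work are solid. World frame = base frame: x ahead of the robot, y to its left, z up, the work surface at z = 0. Lengths are in m, angles in degrees, forces in N, time in s.
With the tool pointing down it reaches from about 0.4 to 0.875 m from the base axis. Payload 6.5 kg.
Tool frame: the origin (TCP) lies at the very end of the fingers, on their centre line; the grasp point (between the pads) lies 19 mm behind it; z points along the fingers, y is the line along which they close (so a half turn about z gives the same grasp; the last joint's range is limited). The gripper opens to 88 mm and grips with 3 to 60 N. Pads are 18 mm wide; open, the fingers measure 123 mm over their backs; the gripper's body (75 mm by 187 mm) begins 45 mm behind the grasp point.
Start: joints at [-80.684, 30.733, -0.252, 88.115, 0.149, 61.152, -4.079], TCP at [0.147, 0.633, 0.239] pointing down, gripper open.
Joint ranges: [-154.64, 154.64], [-21.42, 123.67], [-72.66, 72.17], [13.99, 137.28], [-74.86, 254.86], [10.95, 109.41], [-158.01, 158.01]. Speed limits (degrees/s): [136.94, 136.94, 180, 180, 180, 180, 180].

INTERFACE

Orientations are given as [roll, pitch, yaw] about the fixed x, y, z axes, in that order (R = Rz(yaw) Ry(pitch) Rx(roll)).
In Python, from cell import ctrl gives the robot as it stands.
- The arm moves only by the shell command python3 -m creep 'ROWS' [OPENING]. ROWS is JSON, a list of rows, each an object of numbers: "x", "y", "z": the shift along the tool's x, y, z in cm; "wx", "wy", "wz": the turn, a rotation vector about the tool's x, y, z in degrees. In form: [{"x": .., "y": .., "z": .., "wx": .., "wy": .., "wz": ..}, ...]. A call has 1 to 5 rows; each row is the pose to reach, as a shift and turn from the pose commanded when the call began, along the tool's axes at that moment; what a row does not reach only later rows make up. A row lasts 1/10 s, in which the tool goes at most 50 mm and 8.59 degrees, less where a joint would pass 70% of its speed; a pose out of reach is approached as far as the arm can. A call with a gripper value outside its range is refused whole. OPENING is the closure, from -1 (fully open) to 1 (shut), set as the call begins (- or left out, the last holds). The fingers move at their own pace and stop on an object; the grip force is fixed at half the most. Time passes only in rows, so rows that repeat a pose let the fingers close. It gives the time, the measured TCP pose, the force, the opening and the grip force at its end, in the units of the state.
- ctrl.get_obs(): the state, without advancing time (a new reading comes with each control period).
- ctrl.get_image(name): name is "side" or "top"; returns a dict with "pixels" (480x640x3 uint8, red, green, blue), "intrinsics" (3x3 intrinsics, pixels), "k1" (the pictures are not rectified: a ray, as slopes to the right and down, at radius r is drawn at 1 + k1 r^2 times it, then the intrinsics apply), "R" (3x3) and "t" (3): a world point X has camera coordinates R X + t. Camera axes: x right, y down, z forward; pixel columns grow to the right and rows downward; lengths in m; the calibration is good to about 2 mm. A picture is of the moment at which its call begins. There is no depth.
- ctrl.job_done(): hands the job in; it is judged then, once.
Trained networks look in a picture, given as the dict that the camera call returned (one of the last four; its "shot" number tells which), for a name from the list of things; names that differ only in an ending like _2 or _b are one class to them, and where a whole thing is asked for, a point or a joint stands for the part that bears it (a point fixed in the world has none). Each returns a list of dicts, best first, with "confidence" (0 to 1); they miss things now and then, are a little off and sometimes report something else, mostly with a low value. They report only what shows in the picture. A call takes as long as a camera call.
- ctrl.look_for(picture, thing): "centre" ([x, y, z] in m, in world coordinates, good to about 4 mm: the middle of the surface that is visible of it).
The state is a dict: "time": time; "qpos": joint angles; "joint_vel": joint speeds; "tau": joint torques, N m; "eef_pos": TCP position; "orientation": TCP orientation; "wrist_force": force on the tool from outside, world axes, zero at the start; "ft_torque": the same for the moment, N m; "grip_width": opening from 0.0 (shut) to 1.0 (fully open); "gripper_force": force on a finger pad.
Only numpy, scipy, OpenCV 4.12 (cv2) and the standard library are available. Lean on these libraries where they do the work, as an engineer would, in place of code of your own. Each camera call takes 0.05 s, during which the arm holds its last target. There are 200 camera calls.

TASK

Push the open drawer of the small white bench cabinet fully home until it clicks in. Then grip the black knob of the lock slide on top, pull it up to free its pin, slide it along the rail to the very next hole, so that its steel flag stands in front of the drawer, and let the pin go fully down into that hole. Finish while still gripping the knob with the pin fully down, and do not disturb the things that stand around the cabinet or on it.

Things in the scene. Friction and masses are not known exactly. Their poses are not given: they have to be found in the camera images.
- drawer_cabinet: Small white metal cabinet, fixed, 110 mm deep (its x), 180 wide (y), 70 high. Origin: centre of its underside. Its front (x = -55 mm) faces -x, roughly to the robot; +y is left as seen from the robot. The one drawer fills the front from y = -83 to +29 mm; left of it is a blank fixed panel. On its top, near the front, lies the lock rail along y.
- next_hole (a point): centre of the mouth of the next hole (9 mm wide) in the top of the lock rail, the hole to reach; at x = -35, y = +20, z = 86 mm of the cabinet. The aluminium rail is 20 mm wide, 16 high, from y = -56 to +89 mm, its holes at y = +60 (parked, under the saddle at the start), +20 and -20 mm.
- flag_front (a point): middle of the front face of the steel flag (24 mm wide, 62 high, z = 33 to 95 mm) that hangs from the saddle in front of the cabinet's front, at cabinet x = -64.5 mm. The saddle, 34 x 36 mm, top at z = 95 mm, rides on the rail and carries flag, plunger and knob.
- drawer (a joint): how far the drawer stands open, m: 0 is fully home, grows towards the cabinet's -x. It starts 25 to 40 mm open. About 1 N of friction; a spring detent resists with about 6 N (friction included) from 9 mm to 4 mm before home, then pulls the drawer home against its stop.
- drawer_pull (a point): middle of the front face of the drawer's round steel pull (20 mm across, stands 18 mm out of the drawer's front); moves with the drawer. With the drawer home it lies at x = -73, y = -35, z = 38 mm of the cabinet. Push here, along the cabinet's +x.
- lock_slide (a joint): travel of the saddle along the rail, m: 0 at the parked hole (start), 0.040 at the next, 0.080 at the last; grows towards the cabinet's -y (right as seen from the robot). About 1.5 N of friction. Locked while the pin is in a hole, with about 1 mm of play either way; while the drawer is open the flag cannot pass it.
- plunger (a joint): lift of pin and knob, m: 0 is fully down in a hole, 0.014 fully up. The pin (7 mm, round-ended) is clear of the rail above 0.009 and rests on it at 0.009 between holes. A spring presses it down with 5 N (at 0) to 8.5 N (at 0.014).
- lock_knob: black round knob on the plunger, 23 mm across (25 at its top rim), 28 high, axis vertical. Origin: centre of its underside, 108 mm above the worktop with the pin down; moves with saddle and plunger, axes as the cabinet's. At the start at x = -35, y = +60 mm of the cabinet, y = +20 mm at the next hole. Below it is a dark collar 18 mm across.
- jar: sample jar with white cap, 51 mm across, 60 mm high, standing left of the cabinet; origin at the centre of its underside. Leave alone.
- bench_timer: flat white bench timer 54 x 68 x 19 mm, lying right of the cabinet; origin at the centre of its underside. Leave alone.
- weight: brass knob weight, 23 mm across, 42 mm high, standing on the rear right part of the cabinet's top; origin at the centre of its underside. Leave alone.

How it is judged:
By the outcome, as a careful person would: the job done as asked, in the order asked, and still so for the second after the job is handed in, while the arm keeps its last pose, push and grip.
It also fails if it takes over 51 s, if anything falls off the work surface, if the arm or the gripper's body presses on something with over 40 N, if the wrist force passes 120 N, or if a joint passes its speed limit or range.

## Working session

There is one attempt and no reset: what is moved stays moved. The work goes in short steps, Python scripts to look and compute and a shell command to move; the robot and the scene stay as the last step left them, time stands still between calls to the robot, and variables do not carry over. Pictures are saved under pics/ and viewed, at most 10 in all, crops included, and the job is handed in when it is done.

```bash
ls; mkdir -p pics; python3 - <<'E'
from cell import ctrl
import cv2
o=ctrl.get_obs(); print({k:o[k] for k in ('time','eef_pos','orientation','grip_width','wrist_force')})
for n in('side','top'):
    p=ctrl.get_image(n); cv2.imwrite(f'pics/{n}0.png',p['pixels'][:,:,::-1])
    print(n,p['intrinsics'],p['k1'],p['R'],p['t'])
    for t in('drawer_cabinet','lock_knob','drawer_pull','flag_front','jar','bench_timer','weight'):
        print(t,[(r['centre'],r['confidence']) for r in ctrl.look_for(p,t)[:2]])
E
```

```text
pics
{'time': 0.0, 'eef_pos': array([0.1472948 , 0.63245555, 0.23783897]), 'orientation': array([-1.79900494e+02,  7.83527253e-03,  1.66895739e+02]), 'grip_width': 1.0006221093107643, 'wrist_force': array([ 0.03954491, -0.1160967 ,  0.70948834])}
side [[443.80490912   0.         318.7447607 ]
 [  0.         443.80490912 242.33800964]
 [  0.           0.           1.        ]] 0.00834244831157226 [[ 0.9663259  -0.25730557  0.00284698]
 [-0.0907827  -0.35125042 -0.93186997]
 [ 0.24077533  0.90023163 -0.36278127]] [-0.50250668  0.14671965  0.77390604]
drawer_cabinet [([0.5052, -0.1603, 0.0589], 0.86)]
lock_knob [([0.4912, -0.0651, 0.1313], 0.55)]
drawer_pull [([0.4615, -0.1605, 0.0342], 0.55)]
flag_front [([0.4825, -0.0689, 0.0971], 0.6)]
jar []
bench_timer [([0.5381, -0.2764, 0.0172], 0.86)]
weight [([0.5741, -0.1801, 0.0935], 0.78)]
top [[602.0308689    0.         321.83815463]
 [  0.         602.0308689  242.06678229]
 [  0.           0.           1.        ]] 0.04722545630489491 [[ 1.33448890e-01 -9.91055618e-01 -3.94921647e-04]
 [-9.63182898e-01 -1.29601875e-01 -2.35546297e-01]
 [ 2.33388298e-01  3.18137738e-02 -9.71863049e-01]] [-0.07455588  0.54546343  0.87327755]
drawer_cabinet [([0.5137, -0.1195, 0.0675], 0.82), ([0.4895, -0.0534, 0.1352], 0.46)]
lock_knob [([0.492, -0.0523, 0.1366], 0.69)]
drawer_pull [([0.4679, -0.1493, 0.0186], 0.6), ([0.4838, -0.0581, 0.0963], 0.37)]
flag_front [([0.4848, -0.057, 0.0976], 0.64)]
jar [([0.4988, 0.0286, 0.0607], 0.92)]
bench_timer [([0.5341, -0.2675, 0.0144], 0.73), ([0.497, 0.0242, 0.0598], 0.59)]
weight [([0.5683, -0.1775, 0.1022], 0.79), ([0.5345, -0.2685, 0.0165], 0.4)]
```

View pics/side0.png

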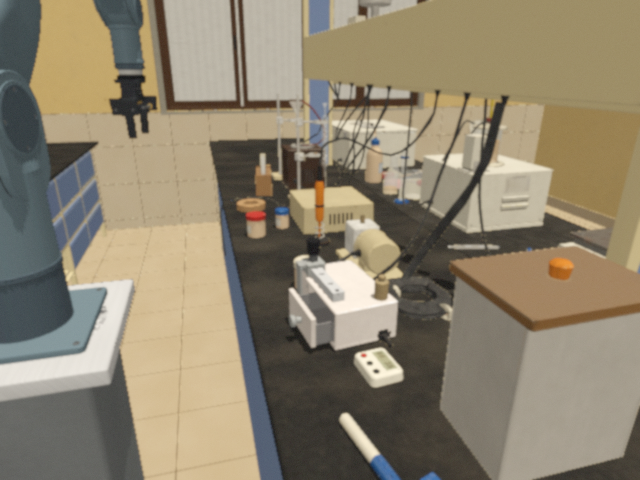

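View pics/top0.png

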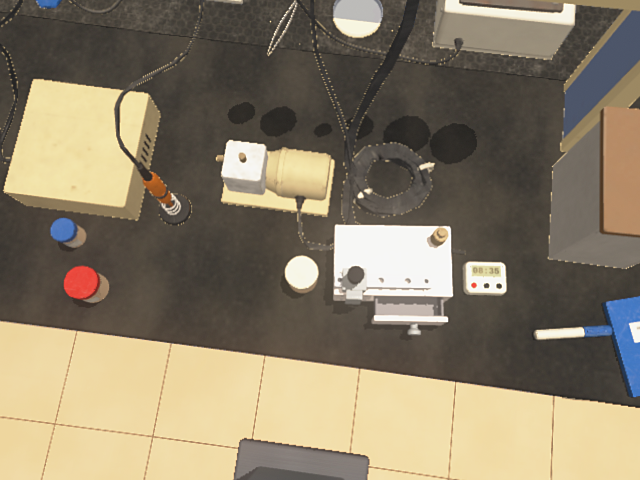

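The side view shows the cabinet at about (340,300), the knob at (313,245), the pull at (293,318) and the timer at (378,367). The top view shows the knob at (355,275), the pull at (414,329), the jar at (302,274), the weight at (439,237) and the cabinet top from about (334,226) to (452,297). I'll crop in to get accurate corners.

```bash
python3 - <<'E'
import cv2
a=cv2.imread('pics/top0.png')[215:345,325:465]; cv2.imwrite('pics/topc.png',cv2.resize(a,None,fx=4.6,fy=4.6,interpolation=cv2.INTER_CUBIC)[:598])
a=cv2.imread('pics/side0.png')[230:350,280:400]; cv2.imwrite('pics/sidec.png',cv2.resize(a,None,fx=5,fy=5,interpolation=cv2.INTER_CUBIC))
E
```

```text
(no output)
```

View pics/topc.png

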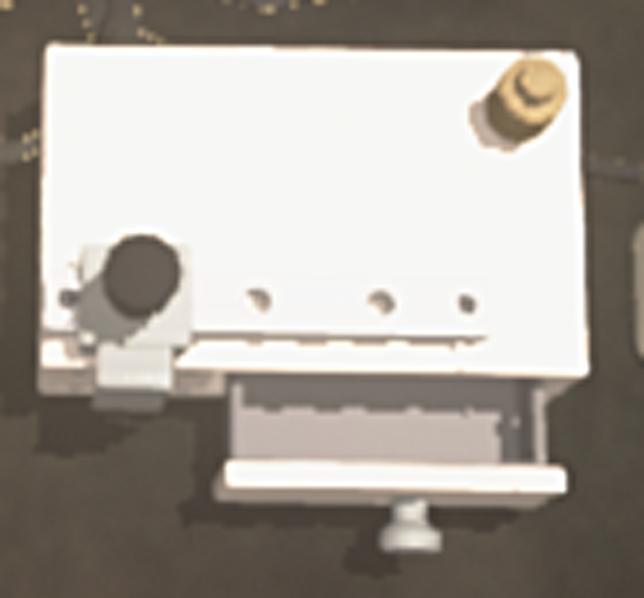

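View pics/sidec.png

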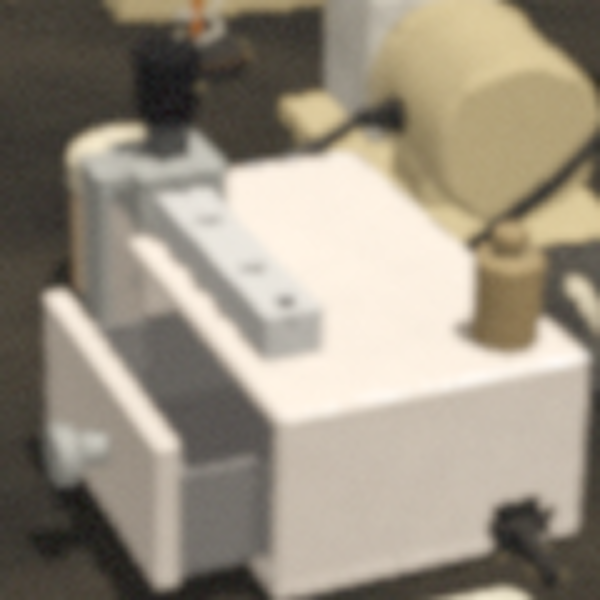

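The crops show the cabinet's corners clearly. In the top crop they are at (46,44), (580,55) and (588,374), and the holes are at (259,300) and (381,302). In the side crop the front-right top corner is (275,420), the rear-right is (588,355) and the pull is (62,457). Next I fit the cabinet pose and drawer opening to these points.

```bash
cat > h.py <<'E'
import numpy as np
def proj(p,X):
    c=np.asarray(p['R'])@X+np.asarray(p['t']); s=c[:2]/c[2]; s=s*(1+p['k1']*(s@s))
    K=np.asarray(p['intrinsics']); return K[:2,:2]@s+K[:2,2]
def world(q,c):
    a=q[2]; return np.array([q[0]+np.cos(a)*c[0]-np.sin(a)*c[1],q[1]+np.sin(a)*c[0]+np.cos(a)*c[1],c[2]])
E
python3 - <<'E'
from cell import ctrl
from h import *
from scipy.optimize import least_squares
ps={n:ctrl.get_image(n) for n in('top','side')}
T=[((55,90,70),46,44),((55,-90,70),580,53),((-55,-90,70),588,374),((-35,60,136),142,275),((-35,20,86),259,300),((-35,-20,86),381,302),('p',411,543)]
S=[((-55,-90,70),275,420),((55,-90,70),588,355),((-55,-90,0),272,597),((55,90,70),350,155),((-35,60,122),167,88),((-35,20,86),210,218),((-35,-20,86),252,268),('p',60,457)]
D=[('top',c,(u+.5)/4.6+324.5,(v+.5)/4.6+214.5) for c,u,v in T]+[('side',c,(u+.5)/5+279.5,(v+.5)/5+229.5) for c,u,v in S]
def f(q):
    r=[]
    for n,c,u,v in D:
        c=np.array((-73-q[3]*1000,-35,38) if c=='p' else c)/1000
        off=q[4:7] if n=='top' else q[7:10]
        r+=list(proj(ps[n],world(q,c)+off)-[u,v])
    return np.r_[r,q[4:]/.001]
s=least_squares(f,[.51,-.12,0,.03]+[0]*6,x_scale=[.1,.1,.1,.01]+[.001]*6)
q=s.x; print(q[:2],np.degrees(q[2]),q[3],'off',q[4:]*1000); print(s.fun[:-6].reshape(-1,2).round(1).tolist())
np.save('q.npy',q)
for c in((-35,60,108),(-35,20,108),(-73-q[3]*1000,-35,38),(-73,-35,38)): print(c,world(q,np.array(c)/1000))
for n in ps:
  for t in ('jar','bench_timer','weight'): print(n,t,[(r['centre'],r['confidence']) for r in ctrl.look_for(ps[n],t)[:1]])
E
```

```text
[ 0.53569292 -0.11186454] 6.614179344819071 0.03484707488565084 off [ 0.40422847 -0.85356017  0.18190181 -0.40422848  0.85356014  0.46829198]
[[-0.2, 0.0], [-0.6, 0.1], [0.0, 0.5], [0.2, -0.9], [-0.3, 0.3], [-0.1, 0.4], [-0.4, 0.1], [0.7, -0.1], [0.5, 0.3], [0.6, 3.0], [0.5, -1.1], [-0.3, -0.8], [-0.8, 0.2], [-0.3, -0.3], [0.0, -0.4]]
(-35, 60, 108) [ 0.49401489 -0.05629529  0.108     ]
(-35, 20, 108) [ 0.49862221 -0.09602906  0.108     ]
(np.float64(-107.84707488565084), -35, 38) [ 0.43259505 -0.15905374  0.038     ]
(-73, -35, 38) [ 0.46721019 -0.15503995  0.038     ]
top jar [([0.4989, 0.025, 0.0614], 0.76)]
top bench_timer [([0.5339, -0.2695, 0.0182], 0.75)]
top weight [([0.5117, -0.1232, 0.0686], 0.56)]
side jar [([0.4738, 0.0302, 0.058], 0.63)]
side bench_timer [([0.5356, -0.2771, 0.0185], 0.77)]
side weight [([0.5761, -0.1814, 0.0939], 0.86)]
```

The fit is good, with residuals mostly under 1 px. Yaw is 6.6°, the drawer is 35 mm open, and the jar and timer are clear. A vertical tool at the pull would put the gripper's body over the saddle and knob, so I'll push with the tool tilted about 30°.

```bash
cat >> h.py <<'E'
from scipy.spatial.transform import Rotation as Rn
CY=np.degrees(np.load('q.npy')[2])
def goal(o,pos,tilt=0,yaw=None):
    """tool shift (cm) and turn (deg) to world pos with tool y along cabinet y, fingers tilted ahead"""
    R0=Rn.from_euler('xyz',o['orientation'],degrees=True)
    R=Rn.from_euler('z',180+CY if yaw is None else yaw,degrees=True)*Rn.from_euler('y',tilt,degrees=True)*Rn.from_euler('x',180,degrees=True)
    return (R0.inv().apply(np.asarray(pos)-o['eef_pos'])*100).round(2),np.degrees((R0.inv()*R).as_rotvec()).round(2), R.as_matrix()[:,2].round(2)
E
python3 - <<'E'
from cell import ctrl
from h import *
o=ctrl.get_obs()
print(goal(o,[.43,.30,.22]))
print(goal(o,[.43,.30,.22],30))
E
```

```text
(array([-35.08, -26.03,   1.87]), array([  0.  ,   0.  , -19.72]), array([-0.,  0., -1.]))
(array([-35.08, -26.03,   1.87]), array([ -5.16, -29.7 , -19.27]), array([ 0.5 ,  0.06, -0.87]))
```

```bash
R='' ; python3 -m creep '[{"x":-35,"y":-26,"z":1.9,"wz":-19.7},{"x":-35,"y":-26,"z":1.9,"wz":-19.7},{"x":-35,"y":-26,"z":1.9,"wz":-19.7},{"x":-35,"y":-26,"z":1.9,"wz":-19.7},{"x":-35,"y":-26,"z":1.9,"wz":-19.7}]' 1
python3 - <<'E'
from cell import ctrl
from h import *
o=ctrl.get_obs()
print(o['qpos'].round(1),goal(o,[.43,.25,.22]))
E
```

```text
[-80.7  30.7  -0.3  88.1   0.1  61.2  -4.1] (array([-36.21, -30.9 ,   1.87]), array([  0.  ,   0.  , -19.72]), array([-0.,  0., -1.]))invalid input
```

```bash
python3 -m creep '[{"x":-35,"y":-26,"z":1.9,"wx":0,"wy":0,"wz":-19.7},{"x":-35,"y":-26,"z":1.9,"wx":0,"wy":0,"wz":-19.7},{"x":-35,"y":-26,"z":1.9,"wx":0,"wy":0,"wz":-19.7},{"x":-35,"y":-26,"z":1.9,"wx":0,"wy":0,"wz":-19.7},{"x":-35,"y":-26,"z":1.9,"wx":0,"wy":0,"wz":-19.7}]' 1
python3 - <<'E'
from cell import ctrl
from h import *
o=ctrl.get_obs()
print(o['qpos'].round(1),goal(o,[.43,.25,.22]))
E
```

```text
time: 1.7
eef_pos: [0.3101, 0.4409, 0.228]
orientation: [180.0, 0.0, -173.4]
wrist_force: [0.9, 0.8, 0.3]
grip_width: 0.569
gripper_force: 0.0
[-58.1  20.7  -2.  105.6   0.9  53.7  36.1] (array([ -9.72, -20.34,   0.8 ]), array([ 0.03,  0.03, -0.02]), array([-0.,  0., -1.]))
```

```bash
python3 -m creep '[{"x":-9.7,"y":-20.3,"z":0.8,"wx":0,"wy":0,"wz":0},{"x":-9.7,"y":-20.3,"z":0.8,"wx":0,"wy":0,"wz":0},{"x":-9.7,"y":-20.3,"z":0.8,"wx":0,"wy":0,"wz":0},{"x":-9.7,"y":-20.3,"z":0.8,"wx":0,"wy":0,"wz":0},{"x":-9.7,"y":-20.3,"z":0.8,"wx":0,"wy":0,"wz":0}]' 1
python3 - <<'E'
from cell import ctrl
from h import *
o=ctrl.get_obs()
print(o['qpos'].round(1),goal(o,[.42,-.15,.22]),goal(o,[.42,-.0,.22],30))
E
```

```text
time: 2.2
eef_pos: [0.4308, 0.2475, 0.22]
orientation: [-179.9, 0.1, -173.7]
wrist_force: [0.6, -1.0, 0.2]
grip_width: 0.114
gripper_force: 0.0
[-38.   17.2   3.4 112.2  -1.2  50.7  62.3] (array([  5.43, -39.4 ,   0.05]), array([-0.08,  0.05, -0.32]), array([-0.,  0., -1.])) (array([  3.79, -24.49,   0.03]), array([ -0.16, -29.95,  -0.29]), array([ 0.5 ,  0.06, -0.87]))
```

```bash
python3 -m creep '[{"x":3.8,"y":-24.5,"z":0,"wx":0,"wy":-30,"wz":0},{"x":3.8,"y":-24.5,"z":0,"wx":0,"wy":-30,"wz":0},{"x":3.8,"y":-24.5,"z":0,"wx":0,"wy":-30,"wz":0},{"x":3.8,"y":-24.5,"z":0,"wx":0,"wy":-30,"wz":0},{"x":3.8,"y":-24.5,"z":0,"wx":0,"wy":-30,"wz":0}]' 1
python3 - <<'E'
from cell import ctrl
from h import *
o=ctrl.get_obs(); q=np.load('q.npy')
print(o['qpos'].round(1))
for c in((-.14,-.035,.16),(-.14,-.035,.034)): w=world(q,np.array(c));print(w,goal(o,w,30),goal(o,w,25))
E
```

```text
time: 2.7
eef_pos: [0.4274, 0.118, 0.2134]
orientation: [-179.2, 20.2, -173.6]
wrist_force: [0.1, -0.6, -1.6]
grip_width: 0.007
gripper_force: 0.0
[ -8.9   4.4 -18.7 133.5  22.2  25.2  50.1]
[ 0.40065612 -0.16275721  0.16      ] (array([  7.27, -27.56,   3.41]), array([-0.91, -9.77, -0.13]), array([ 0.5 ,  0.06, -0.87])) (array([  7.27, -27.56,   3.41]), array([-0.9 , -4.77, -0.17]), array([ 0.42,  0.05, -0.91]))
[ 0.40065612 -0.16275721  0.034     ] (array([ 11.63, -27.39,  15.23]), array([-0.91, -9.77, -0.13]), array([ 0.5 ,  0.06, -0.87])) (array([ 11.63, -27.39,  15.23]), array([-0.9 , -4.77, -0.17]), array([ 0.42,  0.05, -0.91]))
```

```bash
python3 - <<'E'
from cell import ctrl
from h import *
o=ctrl.get_obs(); q=np.load('q.npy')
for c in((-.127,-.035,.14),(-.127,-.035,.036)): w=world(q,np.array(c));print(w,goal(o,w,15))
E
```

```text
[ 0.4135696  -0.16125983  0.14      ] (array([  6.74, -27.52,   5.73]), array([-0.88,  5.23, -0.24]), array([ 0.26,  0.03, -0.97]))
[ 0.4135696  -0.16125983  0.036     ] (array([ 10.34, -27.38,  15.49]), array([-0.88,  5.23, -0.24]), array([ 0.26,  0.03, -0.97]))
```

```bash
python3 -m creep '[{"x":6.7,"y":-27.5,"z":5.7,"wx":-0.9,"wy":5.2,"wz":-0.2},{"x":6.7,"y":-27.5,"z":5.7,"wx":-0.9,"wy":5.2,"wz":-0.2},{"x":6.7,"y":-27.5,"z":5.7,"wx":-0.9,"wy":5.2,"wz":-0.2},{"x":6.7,"y":-27.5,"z":5.7,"wx":-0.9,"wy":5.2,"wz":-0.2},{"x":6.7,"y":-27.5,"z":5.7,"wx":-0.9,"wy":5.2,"wz":-0.2}]' 1
python3 - <<'E'
from cell import ctrl
from h import *
o=ctrl.get_obs(); q=np.load('q.npy')
print(o['qpos'].round(1))
for c in((-.127,-.035,.14),(-.127,-.035,.036)): w=world(q,np.array(c));print(w,goal(o,w,15))
E
```

```text
time: 3.2
eef_pos: [0.4172, -0.1027, 0.1559]
orientation: [-180.0, 15.0, -173.4]
wrist_force: [1.4, 0.5, 0.2]
grip_width: 0.004
gripper_force: 0.0
[ 23.9  12.  -13.8 134.1  -4.7  20.  111.5]
[ 0.4135696  -0.16125983  0.14      ] (array([ 1.4 , -5.78,  1.27]), array([-0.02,  0.04, -0.06]), array([ 0.26,  0.03, -0.97]))
[ 0.4135696  -0.16125983  0.036     ] (array([ 4.1 , -5.78, 11.31]), array([-0.02,  0.04, -0.06]), array([ 0.26,  0.03, -0.97]))
```

```bash
python3 -m creep '[{"x":1.4,"y":-5.8,"z":1.3,"wx":0,"wy":0,"wz":0},{"x":1.4,"y":-5.8,"z":1.3,"wx":0,"wy":0,"wz":0},{"x":2.7,"y":-5.8,"z":6,"wx":0,"wy":0,"wz":0},{"x":4.1,"y":-5.8,"z":11.3,"wx":0,"wy":0,"wz":0},{"x":4.1,"y":-5.8,"z":11.3,"wx":0,"wy":0,"wz":0}]' 1
python3 - <<'E'
from cell import ctrl
from h import *
o=ctrl.get_obs(); q=np.load('q.npy')
print(o['qpos'].round(1))
for c in((-.127,-.035,.036),(-.117,-.035,.036),(-.082,-.035,.036)): w=world(q,np.array(c));print(w,goal(o,w,15))
E
```

```text
time: 3.7
eef_pos: [0.3984, -0.1628, 0.066]
orientation: [-179.8, 12.1, -173.3]
wrist_force: [0.2, -0.4, 0.1]
grip_width: 0.004
gripper_force: 0.0
[ 37.8  26.4 -20.3 133.7  18.8  11.1  98.8]
[ 0.4135696  -0.16125983  0.036     ] (array([-0.86, -0.01,  3.26]), array([-0.15, -2.92,  0.08]), array([ 0.26,  0.03, -0.97]))
[ 0.42350304 -0.160108    0.036     ] (array([-1.84, -0.01,  3.46]), array([-0.15, -2.92,  0.08]), array([ 0.26,  0.03, -0.97]))
[ 0.45827009 -0.1560766   0.036     ] (array([-5.26, -0.02,  4.2 ]), array([-0.15, -2.92,  0.08]), array([ 0.26,  0.03, -0.97]))
```

```bash
python3 - <<'E'
from cell import ctrl
from h import *
o=ctrl.get_obs(); q=np.load('q.npy')
for c,t in(((-.127,-.040,.036),8),((-.105,-.040,.036),11),((-.082,-.04,.036),13)): w=world(q,np.array(c));print(w,goal(o,w,t))
E
```

```text
[ 0.41414551 -0.16622655  0.036     ] (array([-0.86, -0.51,  3.26]), array([-0.15,  4.08,  0.07]), array([ 0.14,  0.02, -0.99]))
[ 0.43599909 -0.16369253  0.036     ] (array([-3.01, -0.52,  3.72]), array([-0.15,  1.08,  0.07]), array([ 0.19,  0.02, -0.98]))
[ 0.45884601 -0.16104332  0.036     ] (array([-5.26, -0.52,  4.2 ]), array([-0.15, -0.92,  0.08]), array([ 0.22,  0.03, -0.97]))
```

```bash
python3 -m creep '[{"x":0,"y":-0.5,"z":0,"wx":0,"wy":4,"wz":0},{"x":-0.9,"y":-0.5,"z":3.2,"wx":0,"wy":4,"wz":0},{"x":-0.9,"y":-0.5,"z":3.2,"wx":0,"wy":4,"wz":0},{"x":-0.9,"y":-0.5,"z":3.2,"wx":0,"wy":4,"wz":0}]' 1
python3 - <<'E'
from cell import ctrl
from h import *
o=ctrl.get_obs(); q=np.load('q.npy')
print(o['qpos'].round(1))
for c,t in(((-.105,-.040,.036),10),((-.085,-.04,.036),13)): w=world(q,np.array(c));print(w,goal(o,w,t))
E
```

```text
time: 4.1
eef_pos: [0.4148, -0.1658, 0.0378]
orientation: [-179.8, 8.1, -173.2]
wrist_force: [-0.3, 0.3, 0.3]
grip_width: 0.005
gripper_force: 0.0
[ 31.8  31.3 -15.8 129.5  20.7  13.6  95.6]
[ 0.43599909 -0.16369253  0.036     ] (array([-2.08, -0.04,  0.48]), array([-0.18, -1.86,  0.15]), array([ 0.17,  0.02, -0.98]))
[ 0.45586597 -0.16138887  0.036     ] (array([-4.06, -0.04,  0.76]), array([-0.17, -4.86,  0.15]), array([ 0.22,  0.03, -0.97]))
```

```bash
python3 -m creep '[{"x":-0.6,"y":0,"z":0.2,"wx":0,"wy":0,"wz":0},{"x":-1.2,"y":0,"z":0.3,"wx":0,"wy":-1,"wz":0},{"x":-1.7,"y":0,"z":0.4,"wx":0,"wy":-1.5,"wz":0},{"x":-2.2,"y":0,"z":0.5,"wx":0,"wy":-2,"wz":0},{"x":-2.7,"y":0,"z":0.55,"wx":0,"wy":-3,"wz":0}]' 1
python3 - <<'E'
from cell import ctrl
from h import *
o=ctrl.get_obs(); q=np.load('q.npy')
print(o['qpos'].round(1))
for c,t in(((-.085,-.04,.036),13),((-.08,-.04,.036),13)): w=world(q,np.array(c));print(w,goal(o,w,t))
E
```

```text
time: 4.6
eef_pos: [0.4433, -0.1631, 0.0367]
orientation: [-179.7, 11.3, -173.3]
wrist_force: [-1.2, -0.9, -0.2]
grip_width: 0.003
gripper_force: 0.5
[ 32.5  32.5 -17.5 128.1  25.2  11.2  90.9]
[ 0.45586597 -0.16138887  0.036     ] (array([-1.22,  0.02,  0.32]), array([-0.23, -1.7 ,  0.12]), array([ 0.22,  0.03, -0.97]))
[ 0.4608327  -0.16081295  0.036     ] (array([-1.72,  0.02,  0.41]), array([-0.23, -1.7 ,  0.12]), array([ 0.22,  0.03, -0.97]))
```

```bash
python3 -m creep '[{"x":-0.4,"y":0,"z":0.1,"wx":0,"wy":0.5,"wz":0},{"x":-0.8,"y":0,"z":0.2,"wx":0,"wy":1,"wz":0},{"x":-1.2,"y":0,"z":0.25,"wx":0,"wy":1,"wz":0}]' 1
python3 -m creep '[{"x":-0.2,"y":0,"z":0.03,"wx":0,"wy":0,"wz":0},{"x":-0.4,"y":0,"z":0.07,"wx":0,"wy":0,"wz":0}]' 1
python3 - <<'E'
from cell import ctrl
from h import *
o=ctrl.get_obs(); q=np.load('q.npy')
print(o['qpos'].round(1))
for c,t in(((-.085,-.04,.036),10),((-.08,-.04,.036),10)): w=world(q,np.array(c));print(w,goal(o,w,t))
E
```

```text
time: 4.9
eef_pos: [0.4533, -0.1618, 0.0358]
orientation: [-179.8, 9.9, -173.3]
wrist_force: [-7.0, -1.6, 4.2]
grip_width: 0.006
gripper_force: 3.3
time: 5.1
eef_pos: [0.4582, -0.1611, 0.036]
orientation: [-179.8, 10.1, -173.3]
wrist_force: [-6.2, -2.1, 2.1]
grip_width: 0.002
gripper_force: 3.3
[ 31.4  33.5 -17.7 125.5  24.5  14.1  90.6]
[ 0.45586597 -0.16138887  0.036     ] (array([ 0.23,  0.  , -0.04]), array([-0.21,  0.09,  0.1 ]), array([ 0.17,  0.02, -0.98]))
[ 0.4608327  -0.16081295  0.036     ] (array([-0.26,  0.  ,  0.05]), array([-0.21,  0.09,  0.1 ]), array([ 0.17,  0.02, -0.98]))
```

```bash
python3 -m creep '[{"x":-0.2,"y":0,"z":0.03,"wx":0,"wy":0,"wz":0},{"x":-0.4,"y":0,"z":0.07,"wx":0,"wy":0,"wz":0}]' 1
python3 -m creep '[{"x":-0.2,"y":0,"z":0.03,"wx":0,"wy":0,"wz":0},{"x":-0.3,"y":0,"z":0.05,"wx":0,"wy":0,"wz":0}]' 1
```

```text
time: 5.3
eef_pos: [0.4586, -0.1611, 0.0353]
orientation: [-179.8, 9.7, -173.3]
wrist_force: [-15.7, -2.6, 11.8]
grip_width: 0.005
gripper_force: 7.9
time: 5.5
eef_pos: [0.4588, -0.161, 0.0347]
orientation: [-179.8, 9.4, -173.4]
wrist_force: [-22.0, -3.3, 15.9]
grip_width: 0.004
gripper_force: 10.5
```

```bash
python3 - <<'E'
from cell import ctrl
import cv2, numpy as np
a=ctrl.get_image('top')['pixels'][:,:,::-1]; b=ctrl.get_image('side')['pixels'][:,:,::-1]
A=cv2.resize(a[215:345,325:465],None,fx=2.8,fy=2.8,interpolation=cv2.INTER_CUBIC); B=cv2.resize(b[200:350,260:400],(392,420),interpolation=cv2.INTER_CUBIC)
A=cv2.copyMakeBorder(A,0,420-A.shape[0],0,0,cv2.BORDER_CONSTANT); cv2.imwrite('pics/push.png',np.hstack([A,B]))
E
```

```text
(no output)
```

View pics/push.png

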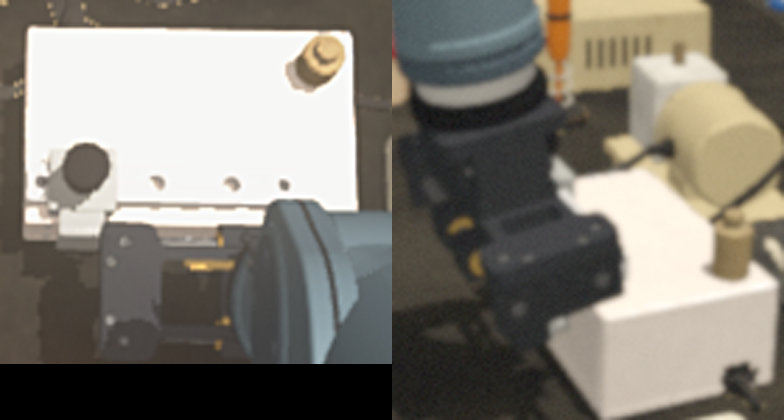

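The gripper body is clear of the saddle at (85,190), and the drawer front looks flush in the side view, but the gripper hides it. I'll back off and check.

```bash
python3 -m creep '[{"x":1,"y":0,"z":-0.2,"wx":0,"wy":2,"wz":0},{"x":2.8,"y":0,"z":-1.5,"wx":0,"wy":6,"wz":0},{"x":3.2,"y":0,"z":-6,"wx":0,"wy":9.5,"wz":0},{"x":3.2,"y":0,"z":-10.5,"wx":0,"wy":9.5,"wz":0},{"x":3.2,"y":0,"z":-14,"wx":0,"wy":9.5,"wz":0}]' -1
python3 - <<'E'
from cell import ctrl
from h import *
import cv2
o=ctrl.get_obs(); q=np.load('q.npy'); print(o['qpos'].round(1))
p=ctrl.get_image('side'); b=p['pixels'][:,:,::-1]; cv2.imwrite('pics/home.png',cv2.resize(b[210:350,260:400],None,fx=4,fy=4,interpolation=cv2.INTER_CUBIC))
print([(proj(p,world(q,np.array((-.073-d,-.035,.038)))+q[7:10])-[260,210])*4 for d in(0,.005,.009)])
w=world(q,np.array((-.035,.06,.18)));print(w,goal(o,w))
E
```

```text
time: 6.1
eef_pos: [0.4114, -0.1658, 0.171]
orientation: [-179.7, 0.9, -173.2]
wrist_force: [-0.4, -1.0, -0.7]
grip_width: 0.436
gripper_force: 0.0
[ 40.4  18.5 -28.1 121.   12.7  42.3 101. ]
[array([206.80901737, 426.24840747]), array([195.45737293, 428.53039657]), array([186.33757625, 430.36387321])]
[ 0.49401489 -0.05629529  0.18      ] (array([-9.51,  9.9 , -0.8 ]), array([-0.25,  0.9 ,  0.15]), array([-0.,  0., -1.]))
```

View pics/home.png

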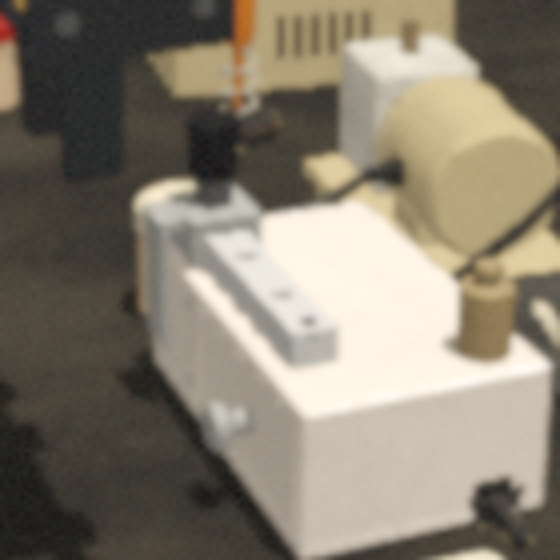

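The pull is at (215,425), against a predicted (207,426) for home. The drawer is flush. Now I move over the knob.

```bash
python3 -m creep '[{"x":-4.7,"y":5,"z":-0.8,"wx":-0.2,"wy":0.9,"wz":0.1},{"x":-9.5,"y":9.9,"z":-0.8,"wx":-0.2,"wy":0.9,"wz":0.1},{"x":-9.5,"y":9.9,"z":-0.8,"wx":-0.2,"wy":0.9,"wz":0.1},{"x":-9.5,"y":9.9,"z":-0.8,"wx":-0.2,"wy":0.9,"wz":0.1},{"x":-9.5,"y":9.9,"z":-0.8,"wx":-0.2,"wy":0.9,"wz":0.1}]' -1
python3 - <<'E'
from cell import ctrl
from h import *
o=ctrl.get_obs(); q=np.load('q.npy'); print(o['qpos'].round(1))
w=world(q,np.array((-.035,.06,.105)));print(w,goal(o,w))
p=ctrl.get_image('top'); print(ctrl.look_for(p,'lock_knob')[:2]); p=ctrl.get_image('side'); print(ctrl.look_for(p,'lock_knob')[:2])
E
```

```text
time: 6.65
eef_pos: [0.4933, -0.0558, 0.1773]
orientation: [180.0, -0.1, -173.3]
wrist_force: [-0.8, -0.3, -0.2]
grip_width: 0.933
gripper_force: 0.0
[ 25.1  23.6 -29.3 112.7  15.4  47.6  84.1]
[ 0.49401489 -0.05629529  0.105     ] (array([-0.08, -0.06,  7.23]), array([ 0.  , -0.13,  0.12]), array([-0.,  0., -1.]))
[]
[]
```

```bash
python3 -m creep '[{"x":-0.1,"y":0,"z":2.5,"wx":0,"wy":0,"wz":0},{"x":-0.1,"y":0,"z":5,"wx":0,"wy":0,"wz":0},{"x":-0.1,"y":0,"z":6.5,"wx":0,"wy":0,"wz":0},{"x":-0.1,"y":0,"z":7.2,"wx":0,"wy":0,"wz":0},{"x":-0.1,"y":0,"z":7.2,"wx":0,"wy":0,"wz":0}]' -1
python3 -m creep '[{"x":0,"y":0,"z":0,"wx":0,"wy":0,"wz":0},{"x":0,"y":0,"z":0,"wx":0,"wy":0,"wz":0},{"x":0,"y":0,"z":0,"wx":0,"wy":0,"wz":0},{"x":0,"y":0,"z":0,"wx":0,"wy":0,"wz":0},{"x":0,"y":0,"z":0,"wx":0,"wy":0,"wz":0}]' 0.2
python3 -m creep '[{"x":0,"y":0,"z":0,"wx":0,"wy":0,"wz":0},{"x":0,"y":0,"z":0,"wx":0,"wy":0,"wz":0},{"x":0,"y":0,"z":0,"wx":0,"wy":0,"wz":0},{"x":0,"y":0,"z":0,"wx":0,"wy":0,"wz":0},{"x":0,"y":0,"z":0,"wx":0,"wy":0,"wz":0}]' 0.2
```

```text
time: 7.35
eef_pos: [0.4927, -0.0574, 0.1047]
orientation: [-180.0, -0.3, -173.5]
wrist_force: [-0.7, -0.9, 0.4]
grip_width: 1.003
gripper_force: 0.0
time: 7.85
eef_pos: [0.4936, -0.0568, 0.1055]
orientation: [-180.0, -0.2, -173.4]
wrist_force: [-0.2, -0.6, -0.2]
grip_width: 0.57
gripper_force: 0.0
time: 8.35
eef_pos: [0.4934, -0.0568, 0.1052]
orientation: [-180.0, -0.2, -173.4]
wrist_force: [-0.3, 0.4, -1.0]
grip_width: 0.404
gripper_force: 0.0
```

```bash
python3 -m creep '[{"x":0,"y":0,"z":0,"wx":0,"wy":0,"wz":0},{"x":0,"y":0,"z":0,"wx":0,"wy":0,"wz":0},{"x":0,"y":0,"z":0,"wx":0,"wy":0,"wz":0},{"x":0,"y":0,"z":0,"wx":0,"wy":0,"wz":0},{"x":0,"y":0,"z":0,"wx":0,"wy":0,"wz":0}]' 1
python3 -m creep '[{"x":0,"y":0,"z":0,"wx":0,"wy":0,"wz":0},{"x":0,"y":0,"z":0,"wx":0,"wy":0,"wz":0},{"x":0,"y":0,"z":0,"wx":0,"wy":0,"wz":0}]' 1
```

```text
time: 8.85
eef_pos: [0.4934, -0.0566, 0.1052]
orientation: [-180.0, -0.2, -173.4]
wrist_force: [-1.0, 0.4, 0.8]
grip_width: 0.253
gripper_force: 30.0
time: 9.15
eef_pos: [0.4934, -0.0567, 0.1053]
orientation: [-180.0, -0.2, -173.4]
wrist_force: [-0.2, 2.2, 1.0]
grip_width: 0.249
gripper_force: 30.0
```

```bash
python3 -m creep '[{"x":0,"y":0,"z":-0.4,"wx":0,"wy":0,"wz":0},{"x":0,"y":0,"z":-0.8,"wx":0,"wy":0,"wz":0},{"x":0,"y":0,"z":-1.2,"wx":0,"wy":0,"wz":0},{"x":0,"y":0,"z":-1.4,"wx":0,"wy":0,"wz":0},{"x":0,"y":0,"z":-1.4,"wx":0,"wy":0,"wz":0}]' 1
```

```text
time: 9.65
eef_pos: [0.4934, -0.0568, 0.1193]
orientation: [-180.0, -0.2, -173.4]
wrist_force: [2.8, 0.3, -8.9]
grip_width: 0.252
gripper_force: 30.2
```

```bash
python3 -m creep '[{"x":0,"y":-0.5,"z":0.1,"wx":0,"wy":0,"wz":0},{"x":0,"y":-1.4,"z":0.1,"wx":0,"wy":0,"wz":0},{"x":0,"y":-2.4,"z":0.1,"wx":0,"wy":0,"wz":0},{"x":0,"y":-3.4,"z":0.1,"wx":0,"wy":0,"wz":0},{"x":0,"y":-4.0,"z":0.1,"wx":0,"wy":0,"wz":0}]' 1
python3 -m creep '[{"x":0,"y":0,"z":0,"wx":0,"wy":0,"wz":0}]' 1
python3 - <<'E'
from cell import ctrl
from h import *
o=ctrl.get_obs(); q=np.load('q.npy'); d=o['eef_pos'][:2]-q[:2]; a=q[2]
print(d@[np.cos(a),np.sin(a)],d@[-np.sin(a),np.cos(a)],o['wrist_force']); d=o['eef_pos']-[.4934,-.0567,.1053]; print(np.hypot(d[0],d[1]))
E
```

```text
time: 10.15
eef_pos: [0.4982, -0.0982, 0.1182]
orientation: [-179.9, -0.2, -173.5]
wrist_force: [2.0, 1.3, -9.4]
grip_width: 0.25
gripper_force: 30.2
time: 10.25
eef_pos: [0.4982, -0.0985, 0.1182]
orientation: [-179.9, -0.2, -173.5]
wrist_force: [2.6, -1.0, -9.3]
grip_width: 0.252
gripper_force: 30.2
-0.03570000533886306 0.01761031443724812 [ 2.61619101 -0.95950388 -9.28410907]
0.04205851549145916
```

```bash
python3 -m creep '[{"x":0,"y":0.2,"z":0,"wx":0,"wy":0,"wz":0},{"x":0,"y":0.2,"z":0,"wx":0,"wy":0,"wz":0}]' 1
python3 -m creep '[{"x":0,"y":0,"z":0.3,"wx":0,"wy":0,"wz":0},{"x":0,"y":0,"z":0.6,"wx":0,"wy":0,"wz":0},{"x":0,"y":0,"z":0.7,"wx":0,"wy":0,"wz":0},{"x":0,"y":0,"z":0.7,"wx":0,"wy":0,"wz":0}]' 1
python3 - <<'E'
from cell import ctrl
import numpy as np
o=ctrl.get_obs(); d=o['eef_pos']-[.4934,-.0567,.1053]; print(np.hypot(d[0],d[1]),d[2])
E
```

```text
time: 10.45
eef_pos: [0.4977, -0.0945, 0.1183]
orientation: [-180.0, -0.2, -173.4]
wrist_force: [2.7, -0.9, -9.1]
grip_width: 0.25
gripper_force: 30.2
time: 10.85
eef_pos: [0.4978, -0.0944, 0.1111]
orientation: [-180.0, -0.2, -173.4]
wrist_force: [1.6, -0.5, -7.4]
grip_width: 0.253
gripper_force: 30.1
0.03795945859327016 0.005821225412324632
```

```bash
python3 -m creep '[{"x":0,"y":0,"z":0.2,"wx":0,"wy":0,"wz":0},{"x":0,"y":0,"z":0.4,"wx":0,"wy":0,"wz":0},{"x":0,"y":0,"z":0.4,"wx":0,"wy":0,"wz":0}]' 1
python3 -m creep '[{"x":0,"y":0,"z":0.15,"wx":0,"wy":0,"wz":0},{"x":0,"y":0,"z":0.25,"wx":0,"wy":0,"wz":0},{"x":0,"y":0,"z":0.25,"wx":0,"wy":0,"wz":0}]' 1
python3 - <<'E'
from cell import ctrl
import numpy as np
o=ctrl.get_obs(); d=o['eef_pos']-[.4934,-.0567,.1053]; print(np.hypot(d[0],d[1]),d[2],o['wrist_force'])
E
```

```text
time: 11.15
eef_pos: [0.4978, -0.0944, 0.1071]
orientation: [-180.0, -0.2, -173.4]
wrist_force: [1.3, -0.5, -6.0]
grip_width: 0.25
gripper_force: 30.1
time: 11.45
eef_pos: [0.4978, -0.0944, 0.1052]
orientation: [-180.0, -0.2, -173.4]
wrist_force: [-1.3, -0.4, 2.0]
grip_width: 0.258
gripper_force: 29.9
0.0379662162592841 -9.294013451112415e-05 [-1.25486178 -0.38370865  2.0257234 ]
```

```bash
python3 -m creep '[{"x":0,"y":0,"z":0.1,"wx":0,"wy":0,"wz":0},{"x":0,"y":0,"z":0.1,"wx":0,"wy":0,"wz":0}]' 1
python3 -m creep '[{"x":0,"y":-0.1,"z":0,"wx":0,"wy":0,"wz":0},{"x":0,"y":-0.1,"z":0,"wx":0,"wy":0,"wz":0}]' 1
python3 - <<'E'
from cell import ctrl
from h import *
import cv2
o=ctrl.get_obs(); d=o['eef_pos']-[.4934,-.0567,.1053]; print(np.hypot(d[0],d[1]),d[2],o['wrist_force'])
q=np.load('q.npy'); p=ctrl.get_image('side'); b=p['pixels'][:,:,::-1]; cv2.imwrite('pics/end.png',cv2.resize(b[210:350,260:400],None,fx=4,fy=4,interpolation=cv2.INTER_CUBIC))
for y in(.008,.032): print([((proj(p,world(q,np.array((-.0645,y,z)))+q[7:10])-[260,210])*4).round() for z in(.033,.095)])
E
```

```text
time: 11.65
eef_pos: [0.4979, -0.0944, 0.105]
orientation: [-179.9, -0.2, -173.4]
wrist_force: [-5.5, 0.1, 12.4]
grip_width: 0.245
gripper_force: 29.7
time: 11.85
eef_pos: [0.498, -0.0954, 0.105]
orientation: [-179.9, -0.2, -173.4]
wrist_force: [-5.2, 1.0, 12.4]
grip_width: 0.253
gripper_force: 29.7
0.03896544208947011 -0.0003351213284967097 [-5.16679724  0.96449403 12.44924524]
[array([190., 385.]), array([189., 256.])]
[array([172., 360.]), array([170., 234.])]
```

View pics/end.png

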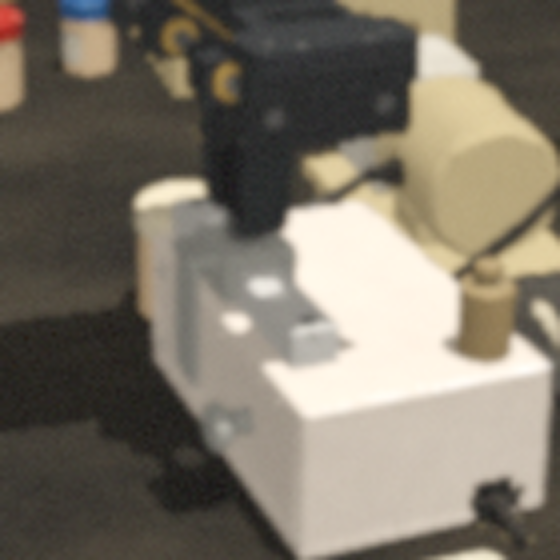

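The flag now stands at (172–198, 205–385), where I predicted it for the next hole. The drawer is home, and the jar and weight haven't moved. The knob is bottomed out at its original height with a light downward press.

```bash
python3 -m creep '[{"x":0,"y":0,"z":-0.05,"wx":0,"wy":0,"wz":0},{"x":0,"y":0,"z":-0.05,"wx":0,"wy":0,"wz":0}]' 1; python3 -c "
from cell import ctrl
print(ctrl.job_done())"
```

```text
time: 12.1
eef_pos: [0.498, -0.0954, 0.1051]
orientation: [-179.9, -0.2, -173.4]
wrist_force: [-2.6, 0.4, 7.4]
grip_width: 0.253
gripper_force: 29.8
the job is handed in; nothing more can be done
None
```

I handed the job in at 12.1 s: the drawer is pushed home, the lock slide is in the next hole with its flag in front of the drawer, and the pin is fully down with the knob still gripped; the hand-in returned no verdict.

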